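# Chase the rail-post thread with a hand tap

## Robot

A 7-joint arm with a two-finger parallel gripper is mounted at the origin on the work surface. World frame = base frame: x ahead of the robot, y to its left, z up, the work surface at z = 0. Lengths are in m, angles in rad, forces in N, time in s.
With the tool pointing down it reaches from about 0.4 to 0.875 m from the base axis. Payload 19.3 kg.
Tool frame: the origin (TCP) lies at the very end of the fingers, on their centre line; the grasp point (between the pads) lies 19 mm behind it; x points along the fingers, y is the direction in which the jaws open and shut, and the axes are right-handed (so a half turn about x gives the same grasp; the last joint's range is limited). The gripper opens to 85 mm and grips with 20 to 120 N. Pads are 22 mm wide; open, the fingers measure 114 mm over their backs; the gripper's body (76 mm by 85 mm) begins 54 mm behind the grasp point. The pads swing forward as they close: fully open they stand 13 mm farther back than shut.
Start: joints at [-1.227, 0.521, -0.036, 1.599, 0.021, 1.021, -0.113], TCP at [0.251, 0.572, 0.231] pointing down, gripper open.
Joint ranges: [-2.91, 2.91], [-0.3, 2.13], [-1.5, 1.42], [0.17, 2.43], [-1.26, 4.41], [0.16, 1.93], [-2.52, 2.52]. Speed limits (rad/s): [1.89, 1.89, 2.39, 2.39, 3.01, 3.01, 3.01].

## Interface

Orientations are given as [roll, pitch, yaw] about the fixed x, y, z axes, in that order (R = Rz(yaw) Ry(pitch) Rx(roll)).
In Python, from workcell import bot, grab_frame, job_done gives the robot as it stands.
- The arm moves only by the shell command python3 -m pendant 'ROWS' [OPENING] [FORCE]. ROWS is JSON, a list of rows, each a list of 4 numbers: the shift along the tool's x, y, z in mm, then the turn about the tool's x in degrees. A call has 1 to 12 rows; each row shifts and turns the commanded pose from where the row before left it, along the tool's axes as they then stand; what a row does not reach is not made up. A row lasts 1/8 s, in which the tool goes at most 62.5 mm and 10.7 degrees, less where a joint would pass 70% of its speed; a pose out of reach is approached as far as the arm can. A call is refused whole if a number of a shift passes 62.5 or a number of a turn 10.7, either way. A call with a gripper value outside its range is refused whole. OPENING is the opening, from -1 (shut) to 1 (fully open), set as the call begins (- or left out, the last holds). The fingers move at their own pace and stop on an object; FORCE is the grip in N (left out, the last holds). Time passes only in rows, so rows that do not move let the fingers close. It gives the time, the measured TCP pose, the force and the opening at its end, in the units of the state.
- bot.observe(): the state, without advancing time (a new reading comes with each control period).
- grab_frame(name): name is "scene" or "top" or "wrist"; returns a dict with "img" (400x640x3 uint8, red, green, blue), "fovy" (degrees; the focal length in pixels is half the picture's height over the tangent of half this angle, whatever the lens; pixels are square), "cx", "cy" (the principal point, pixels), "k1" (the pictures are not rectified: a ray, as slopes to the right and down, at radius r is drawn at 1 + k1 r^2 times it, then the intrinsics apply), "R" (3x3) and "t" (3): a world point X has camera coordinates R X + t. Camera axes: x right, y down, z forward; pixel columns grow to the right and rows downward; lengths in m; the calibration is good to about 2 mm. A picture is of the moment at which its call begins. There is no depth.
- job_done(): hands the job in, once; it reports no verdict.
The state is a dict: "clock": time; "qpos": joint angles; "qd": joint speeds; "joint_efforts": joint torques, N m; "position": TCP position; "tool_rot": TCP orientation; "force": force on the tool from outside, world axes, zero at the start; "moment": the same for the moment, N m; "grip_width": finger opening in m.
Only numpy, scipy, OpenCV 4.12 (cv2) and the standard library are available. Lean on these libraries where they do the work, as an engineer would, in place of code of your own. Each camera call takes 0.05 s, during which the arm holds its last target.

## Task

Fit the T-wrench from the wooden block over the square end of the tap that stands started in the rail-post flange, then chase the clogged thread to full depth: half a turn forward (clockwise from above), a quarter turn back, and so on until the tap is home on the bottom of the hole. Stop as soon as you feel it bottom, because a forced tap snaps; leave the wrench standing on the tap and the other things on the shelf where they are.

Things in the scene. Friction and masses are not known exactly. Their poses are not given: they have to be found in the camera images.
- wrench_grip (a point): the steel T-wrench (240 g, 62 mm tall): point on its axis at mid-grip, 45 mm above its underside. z up its axis, x along its 110 mm cross bar (10 mm round, centre 52 mm above the underside). Grip: flat-sided shank 16 mm thick along y, 22 mm along x, from 20 to 62 mm above the underside. Starts upright, 12 mm deep in a recess of the block; let go, it stays on the tap
- wrench_mouth (a point): centre of the underside of the same wrench, the mouth of its socket: a 26 mm square head, 20 mm high, with a square socket 13.2 mm wide and 17 mm deep, sides along the wrench's x and y
- wrench: the T-wrench itself, origin at its underside (the mouth)
- tap: the 20 mm hand tap standing upright in the flange; origin on its axis near the boss mouth, x and y square to its driving square. Forward is clockwise from above; it sinks 2.5 mm a turn against about 0.15 N m of drag. The bottom lies 0.80 to 0.98 turn below the start, unmarked: there the torque climbs about 3 N m per radian of wrench, and at about 0.6 N m (160 N from the wrench) the tap snaps
- tap_square (a point): the tap's driving square: point on the axis at the foot of the square. Square 12 mm wide; its end, 19 mm above this point, is bevelled all round (to 8 mm wide over the last 4 mm); below it a 14 mm round shank. x and y square to its sides. The socket is home when its mouth is 2 mm above this point; it then has about 6 degrees of turning play either way
- boss_mouth (a point): centre of the top face of the fixed aluminium flange's boss (boss 40 mm wide, 35 mm high, on a 90 mm round foot); z up
- canister: white ceramic canister with twist cap on a black trivet, 100 mm wide, 142 mm tall; leave alone
- spice_jar: glass spice jar, 46 mm wide, 95 mm tall; leave alone
- funnel: steel funnel standing mouth down, 96 mm wide, 95 mm tall; leave alone
- peg_a: clothes peg lying flat, 75 mm long, 10 mm high; leave alone
- peg_b: the other clothes peg, the same size; leave alone
- post: steel rail post lying down, 220 mm long, 30 mm high; leave alone
Not all that is in view belongs to the job. What is shaped like the part that bears tap but yellow is not meant.

How it is judged:
By the outcome, as a careful person would: the job done as asked, in the order asked, and still so for the second after the job is handed in, with the robot touching nothing.
It also fails if it takes over 72 s, if anything falls off the work surface, if the arm or the gripper's body presses on something with over 40 N, if the wrist force passes 120 N, or if a joint passes its speed limit or range.

## Working session

There is one attempt and no reset: what is moved stays moved. The work goes in short steps, Python scripts to look and compute and a shell command to move; the robot and the scene stay as the last step left them, time stands still between calls to the robot, and variables do not carry over. Pictures are saved under pics/ and viewed, and the job is handed in when it is done.

```bash
ls; mkdir -p pics; cat > h.py <<'E'
import numpy as np, cv2
from workcell import bot, grab_frame, job_done
def save(name,fn):
    f=grab_frame(name); cv2.imwrite('pics/'+fn+'.png',f['img'][:,:,::-1]); np.savez('pics/'+fn+'.npz',**{k:np.asarray(v) for k,v in f.items()}); return f
def load(fn):
    d=np.load('pics/'+fn+'.npz'); return {k:d[k] for k in d.files}
def K(f):
    fl=200/np.tan(np.radians(float(f['fovy']))/2); return fl
def proj(f,X):
    X=np.atleast_2d(X); c=X@f['R'].T+f['t']; s=c[:,:2]/c[:,2:]; r2=(s**2).sum(1,keepdims=True); s=s*(1+f['k1']*r2)
    return s*K(f)+np.array([float(f['cx']),float(f['cy'])])
def ray(f,p):
    d=(np.asarray(p,float)-[float(f['cx']),float(f['cy'])])/K(f); s=d.copy()
    for _ in range(30): s=d/(1+f['k1']*(s@s))
    v=f['R'].T@np.array([s[0],s[1],1]); o=-f['R'].T@f['t']; return o,v/np.linalg.norm(v)
def onz(f,p,z):
    o,v=ray(f,p); return o+v*(z-o[2])/v[2]
def tri(*fp):
    A=np.zeros((3,3));b=np.zeros(3)
    for f,p in fp:
        o,v=ray(f,p); M=np.eye(3)-np.outer(v,v); A+=M;b+=M@o
    X=np.linalg.solve(A,b); return X
E
python3 - <<'E'
from h import *
for n in ['scene','top','wrist']:
    f=save(n,n+'0'); print(n,f['fovy'],f['cx'],f['cy'],f['k1'],-f['R'].T@f['t'])
s=bot.observe()
for k,v in s.items(): print(k,np.round(v,4))
E
```

```text
pics
scene 42.1501986927297 322.5105881565577 205.19577564979525 0.012095462516715672 [1.20334467 0.35311025 0.97090284]
top 54.56539071135137 316.6852228079 197.81892938518462 -0.05613104424114821 [0.43895267 0.05034062 1.0735614 ]
wrist 58.30267989420975 316.8577166519933 204.071116389934 0.0019965617779905305 [0.18473788 0.6028724  0.37410358]
clock 0.15
qpos [-1.2272  0.5219 -0.0363  1.5999  0.0212  1.0211 -0.1128]
qd [ 0.0011 -0.002  -0.0015 -0.0009 -0.0005  0.0012  0.0006]
joint_efforts [ 2.30000e-03 -9.27396e+01  1.98090e+00 -3.70053e+01  1.81000e-02
  6.30000e-03 -0.00000e+00]
position [0.2512 0.572  0.2309]
tool_rot [-1.5168  1.5699 -1.9306]
force [0.6012 0.79   0.4657]
moment [0.0026 0.0256 0.0457]
grip_width 0.0853
```

View pics/scene0.png

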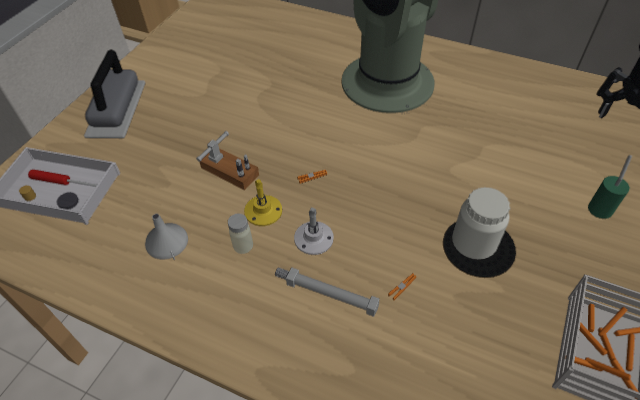

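View pics/top0.png

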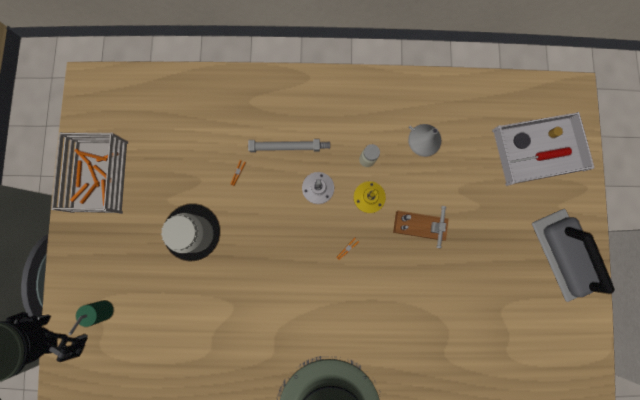

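View pics/wrist0.png

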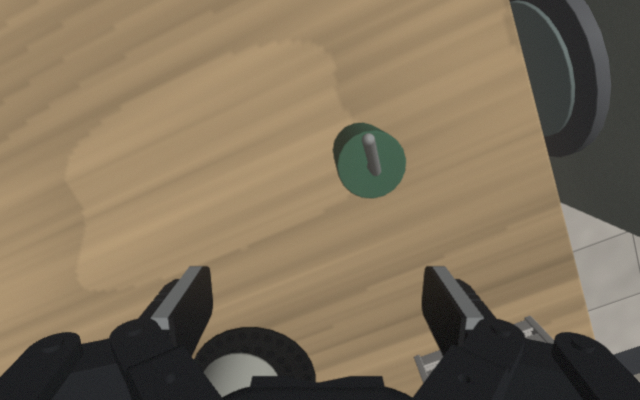

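The scene shows two flanges with taps. The silver one is at top (318,188) / scene (313,235), and the yellow one is at top (370,197) / scene (262,208). The silver aluminium one fits, because yellow is excluded. The wrench stands in the block at top (440,227) / scene (215,150). I'll confirm this with enlarged crops.

```bash
python3 - <<'E'
import cv2,numpy as np
t=cv2.imread('pics/top0.png')[160:270,290:460]; s=cv2.imread('pics/scene0.png')[120:260,185:345]
a=cv2.resize(t,None,fx=4.7,fy=4.7,interpolation=cv2.INTER_CUBIC); cv2.imwrite('pics/c_top.png',a[:600,:800])
b=cv2.resize(s,None,fx=4.2,fy=4.2,interpolation=cv2.INTER_CUBIC); cv2.imwrite('pics/c_scene.png',b[:600,:800])
E
```

```text
(no output)
```

View pics/c_top.png

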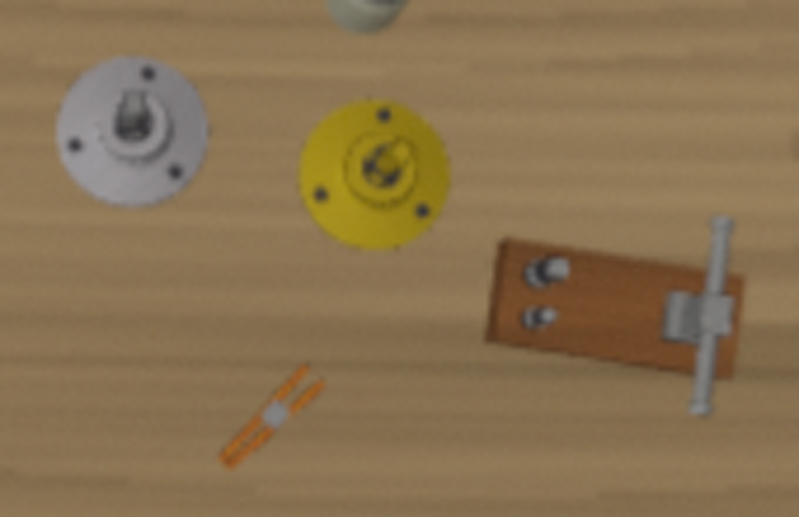

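View pics/c_scene.png

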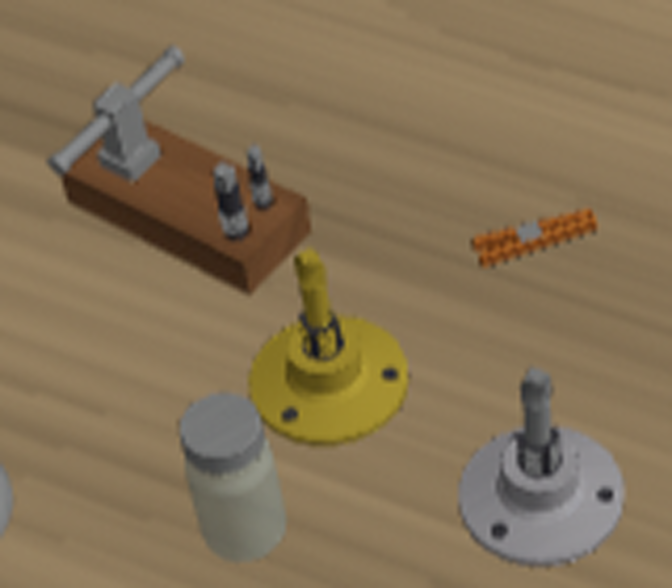

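```bash
python3 - <<'E'
from h import *
t=load('top0');s=load('scene0')
T=lambda u,v:(290+(u+.5)/4.7-.5,160+(v+.5)/4.7-.5); S=lambda u,v:(185+(u+.5)/4.2-.5,120+(v+.5)/4.2-.5)
def res(X,*fp):
    return [np.round(proj(f,X)[0]-p,2) for f,p in fp]
for n,a,b in [('barfar',T(722,222),S(60,163)),('barnear',T(700,408),S(175,55)),('tapend',T(134,100),S(537,374))]:
    X=tri((t,a),(s,b)); print(n,X.round(4),res(X,(t,a),(s,b)))
# boss: silver flange foot circle at z ~? 
img=t['img'].astype(int)
for nm,cx in [('silver',T(132,131)),('yellow',T(375,174))]:
    print(nm,onz(t,cx,0.008).round(4))
for nm,p in [('silver',S(541,495))]: print(nm,onz(s,p,0.008).round(4))
# top silhouettes of wrench top
print('wtop',onz(t,T(717,314),0.09), onz(s,S(120,95),0.09))
print('jar',onz(t,(371,155),.09),'peg',onz(t,(348,248),.005),'funnel',onz(t,(425,140),.0))
E
```

```text
barfar [ 0.5409 -0.29    0.0707] [array([ 0.2 , -0.09]), array([0.23, 0.05])]
barnear [ 0.4378 -0.2754  0.0714] [array([ 0.28, -0.11]), array([0.31, 0.06])]
tapend [0.5976 0.0397 0.1104] [array([ 0.06, -0.02]), array([0.07, 0.  ])]
silver [0.5959 0.0397 0.008 ]
yellow [ 0.5725 -0.1042  0.008 ]
silver [0.6    0.0397 0.008 ]
wtop [ 0.48841706 -0.2790394   0.09      ] [ 0.49521339 -0.27498728  0.09      ]
jar [ 0.67125026 -0.09675884  0.09      ] peg [ 0.4302094  -0.04569298  0.005     ] funnel [ 0.7394126  -0.26576826  0.        ]
```

```bash
cat >> h.py <<'E'
from scipy.spatial.transform import Rotation as Ro
def st(o=None):
    o=o or bot.observe(); R=Ro.from_euler('xyz',o['tool_rot']).as_matrix(); return np.array(o['position']),R
def yyaw(R): return np.degrees(np.arctan2(R[1,1],R[0,1]))
def show():
    o=bot.observe(); p,R=st(o)
    print('t',round(o['clock'],2),'p',(p*1000).round(1),'yyaw',round(yyaw(R),2),'tilt',np.round(R[:2,0]*57.3,2),'q7',round(np.degrees(o['qpos'][6]),1),'F',np.round(o['force'],1),'M',np.round(o['moment'],3),'w',round(o['grip_width']*1000,1)); return o
def go(tgt,yaw=None):
    p,R=st(); d=R.T@(np.array(tgt)-p)*1000
    dy=None
    if yaw is not None: dy=-((yaw-yyaw(R)+180)%360-180)   # + turn about tool x = clockwise
    print('shift now-axes',d.round(1),'turn',dy)
E
python3 - <<'E'
from h import *
o=show(); p,R=st(o); print(R.round(3))
w=load('wrist0'); c=-w['R'].T@w['t']; print('cam in tool',(R.T@(c-p)*1000).round(1)); print('cam fwd in tool',(R.T@w['R'][2]).round(3),'right',(R.T@w['R'][0]).round(3))
go([0.51,0.04,0.26]); print(np.degrees(o['qpos']).round(1))
E
```

```text
t 0.15 p [251.2 572.  230.9] yyaw 66.29 tilt [-0.02 -0.05] q7 -6.5 F [0.6 0.8 0.5] M [0.003 0.026 0.046] w 85.3
[[-0.     0.402  0.916]
 [-0.001  0.916 -0.402]
 [-1.    -0.001  0.   ]]
cam in tool [-143.2    1.4  -73.3]
cam fwd in tool [ 0.957 -0.     0.29 ] right [ 0.  1. -0.]
shift now-axes [ -28.8 -383.1  450.9] turn None
[-70.3  29.9  -2.1  91.7   1.2  58.5  -6.5]
```

```bash
python3 -m pendant '[[-2.4,-29,44.3,0],[-2.4,-29,44.3,0],[-2.4,-29,44.3,0],[-2.4,-29,44.3,0],[-2.4,-29,44.3,0],[-2.4,-29,44.3,0],[-2.4,-29,44.3,0],[-2.4,-29,44.3,0],[-2.4,-29,44.3,0],[-2.4,-29,44.3,0],[-2.4,-29,44.3,0],[-2.4,-29,44.3,0]]' 1; python3 -m pendant '[[0,0,0,0],[0,0,0,0]]'; python3 - <<'E'
from h import *
show(); save('wrist','w1')
E
```

```text
clock: 1.65
position: [0.5988, 0.0383, 0.2601]
tool_rot: [-3.006, 1.571, 2.864]
force: [0.6, 1.4, 0.4]
grip_width: 0.0856
clock: 1.9
position: [0.5978, 0.0402, 0.2597]
tool_rot: [-3.04, 1.57, 2.829]
force: [-0.7, 0.3, -0.8]
grip_width: 0.0856
t 1.9 p [597.8  40.2 259.7] yyaw 66.29 tilt [-0.05  0.01] q7 60.3 F [-0.7  0.3 -0.8] M [0.03  0.048 0.005] w 85.6
```

View pics/w1.png

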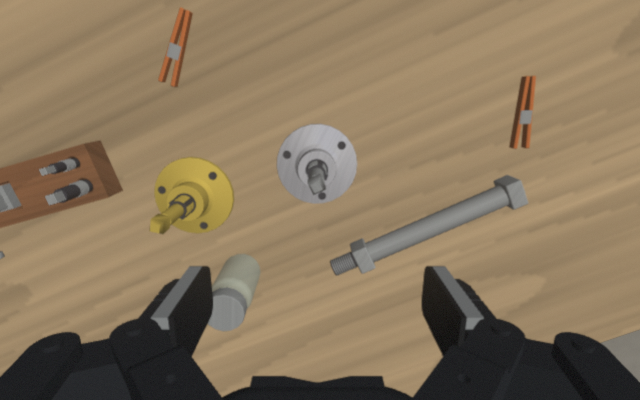

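The boss is at (316,160) and the tap end at (317,190). The view is good but small, so I'm going closer.

```bash
python3 -m pendant '[[45,0,-10,0],[40,0,-10,0],[0,0,0,0],[0,0,0,0]]'; python3 - <<'E'
from h import *
show(); f=save('wrist','w2')
c=f['img'][110:260,220:420,::-1]; cv2.imwrite('pics/w2c.png',cv2.resize(c,None,fx=4,fy=4,interpolation=cv2.INTER_CUBIC))
print(proj(f,[[0.5976,.0397,.1104],[0.5976,.0397,.035]]))
E
```

```text
clock: 2.45
position: [0.5807, 0.0484, 0.1767]
tool_rot: [0.573, 1.569, 0.16]
force: [0.2, -0.2, 0.4]
grip_width: 0.085
t 2.45 p [580.7  48.4 176.7] yyaw 66.33 tilt [0.1  0.02] q7 59.7 F [ 0.2 -0.2  0.4] M [0.02  0.05  0.019] w 85.0
[[312.6893529  247.12917364]
 [313.61921748 210.41365033]]
```

View pics/w2c.png

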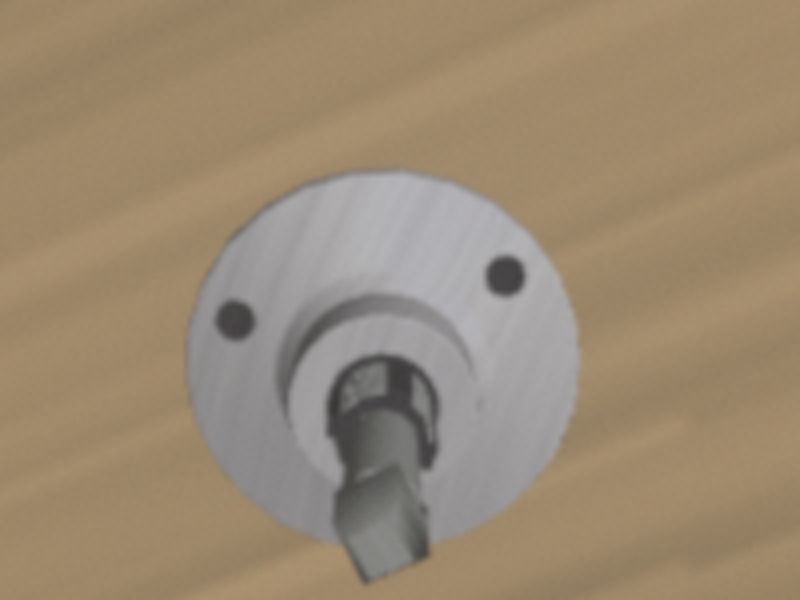

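```bash
python3 - <<'E'
from h import *
f=load('w2'); c=f['img'][215:265,290:345,::-1]; c=cv2.convertScaleAbs(c,alpha=1.5)
cv2.imwrite('pics/w2d.png',cv2.resize(c,None,fx=12,fy=12,interpolation=cv2.INTER_CUBIC))
E
```

```text
(no output)
```

View pics/w2d.png

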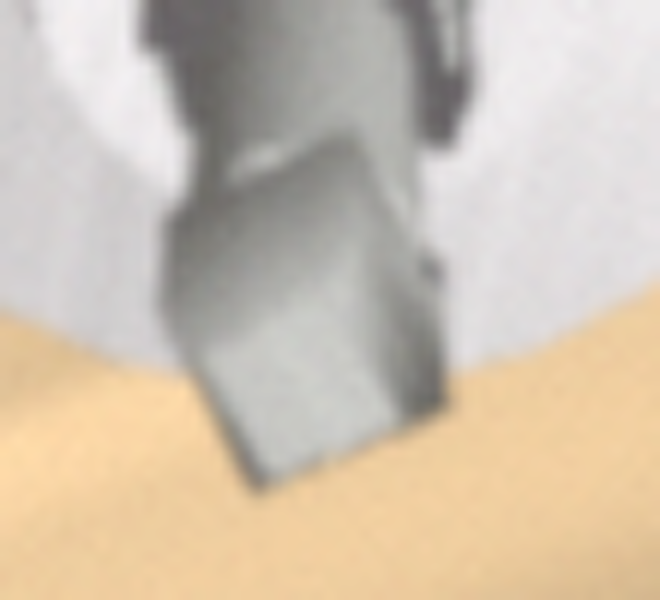

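```bash
python3 - <<'E'
from h import *
f=load('w2');t=load('top0');s=load('scene0')
P=lambda u,v:(290+(u+.5)/12-.5,215+(v+.5)/12-.5)
def yw(a,b,z):
    d=onz(f,P(*b),z)-onz(f,P(*a),z); return np.degrees(np.arctan2(d[1],d[0])), np.linalg.norm(d)*1000
for a,b,z in [((258,490),(447,405),.106),((165,310),(258,490),.106),((205,350),(270,482),.110),((270,482),(400,415),.11),((172,215),(345,132),.091)]: print(np.round(yw(a,b,z),1), yw(a,b,z)[0]%90)
print('centre base',onz(f,P(306,357),.106).round(4),'end',onz(f,P(302,385),.110).round(4))
T=lambda u,v:(290+(u+.5)/4.7-.5,160+(v+.5)/4.7-.5); S=lambda u,v:(185+(u+.5)/4.2-.5,120+(v+.5)/4.2-.5)
X=tri((f,P(302,385)),(s,S(537,374))); print(X.round(4))
X=tri((f,P(302,385)),(s,S(537,374)),(t,T(134,100))); print(X.round(4))
# flange foot circle fit in w2
g=f['img'].astype(int); sat=g.max(2)-g.min(2); m=((sat<35)&(g.max(2)>90)).astype(np.uint8)
m[:110]=0;m[240:]=0;m[:,:240]=0;m[:,380:]=0
n,l,stt,ce=cv2.connectedComponentsWithStats(m); i=1+stt[1:,4].argmax(); print(stt[i],ce[i])
ct=max(cv2.findContours((l==i).astype(np.uint8),0,1)[0],key=len)[:,0]
Q=np.array([onz(f,p,0.007)[:2] for p in ct if p[1]<225]); 
A=np.c_[2*Q,np.ones(len(Q))]; x=np.linalg.lstsq(A,(Q**2).sum(1),rcond=None)[0]; print('foot centre',x[:2],np.sqrt(x[2]+x[:2]@x[:2]))
E
```

```text
[92.5 11.4] 2.4532859226181785
[ 1.4 11.7] 1.4137640462386754
[0.4 8.3] 0.41460187147659155
[95.7  7.9] 5.655013933159324
[93.4 11.1] 3.4066204406385907
centre base [0.5981 0.0411 0.106 ] end [0.598  0.0409 0.11  ]
[0.5979 0.0404 0.1107]
[0.5977 0.0402 0.1105]
[ 266  152  100   88 6537] [315.74728469 196.74667279]
foot centre [0.59831291 0.04094271] 0.04465883801465167
```

```bash
python3 - <<'E'
from h import *
go([.47,-.28,.185],81.9)
E
```

```text
shift now-axes [  -8.5 -345.1   30.3] turn -15.589059656055952
```

```bash
python3 -m pendant '[[-1,-43,4,0],[-1,-43,4,0],[-1,-43,4,0],[-1,-43,4,0],[-1,-43,4,0],[-1,-43,4,0],[-1,-43,4,0],[-1,-44,2,0],[0,0,0,-8],[0,0,0,-7.6],[0,0,0,0],[0,0,0,0]]'; python3 - <<'E'
from h import *
show(); f=save('wrist','w3')
E
```

```text
clock: 4.0
position: [0.4689, -0.2803, 0.1839]
tool_rot: [-0.301, 1.57, -0.446]
force: [-0.3, -0.2, 0.3]
grip_width: 0.0854
t 4.0 p [ 468.9 -280.3  183.9] yyaw 81.7 tilt [ 0.06 -0.03] q7 109.2 F [-0.3 -0.2  0.3] M [ 0.045  0.015 -0.01 ] w 85.4
```

View pics/w3.png

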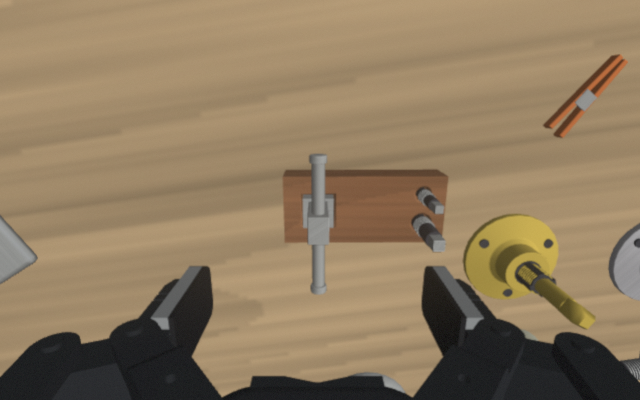

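The wrench bar runs vertically at columns ~318, rows 155-292, and the shank top is at about (318,228). The bar lines up with tool z as needed.

```bash
python3 - <<'E'
from h import *
f=load('w3'); c=f['img'][145:300,270:370,::-1]; c=cv2.convertScaleAbs(c,alpha=1.3)
cv2.imwrite('pics/w3c.png',cv2.resize(c,None,fx=3.8,fy=3.8,interpolation=cv2.INTER_CUBIC))
g=f['img'].astype(int); sat=g.max(2)-g.min(2); m=(sat<30)&(g.max(2)>60)
for r in [156,158,160,165,170,180,190,250,260,270,280,285,288,290,292,294]:
    c=np.where(m[r,300:340])[0]+300; print(r,(c.min(),c.max(),c.mean()) if len(c) else None)
E
```

```text
156 (np.int64(309), np.int64(326), np.float64(317.5))
158 (np.int64(309), np.int64(326), np.float64(317.5))
160 (np.int64(309), np.int64(326), np.float64(317.5))
165 (np.int64(311), np.int64(324), np.float64(317.5))
170 (np.int64(311), np.int64(325), np.float64(318.0))
180 (np.int64(312), np.int64(324), np.float64(318.0))
190 (np.int64(312), np.int64(324), np.float64(318.0))
250 (np.int64(312), np.int64(324), np.float64(318.0))
260 (np.int64(312), np.int64(324), np.float64(318.0))
270 (np.int64(312), np.int64(324), np.float64(318.0))
280 (np.int64(313), np.int64(324), np.float64(318.5))
285 (np.int64(311), np.int64(325), np.float64(318.0))
288 (np.int64(311), np.int64(326), np.float64(318.5))
290 (np.int64(311), np.int64(325), np.float64(318.0))
292 (np.int64(312), np.int64(324), np.float64(318.0))
294 (np.int64(317), np.int64(319), np.float64(318.0))
```

View pics/w3c.png

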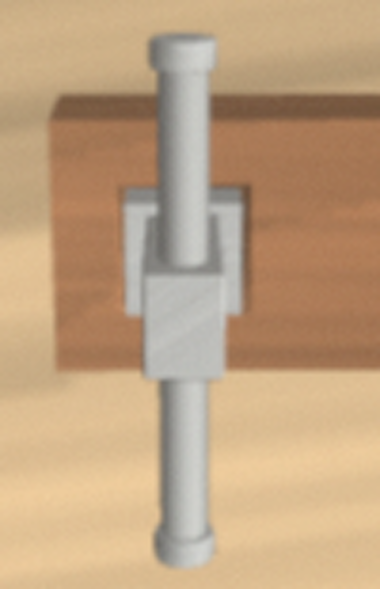

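```bash
python3 - <<'E'
from h import *
f=load('w3');s=load('scene0');t=load('top0')
S=lambda u,v:(185+(u+.5)/4.2-.5,120+(v+.5)/4.2-.5)
top=onz(f,(318.0,230.4),.081); print('top',top.round(4))
a=onz(f,(317.6,157),.071);b=onz(f,(318.1,290.5),.071); print(a.round(4),b.round(4),((a+b)/2).round(4),np.linalg.norm(a-b),np.degrees(np.arctan2(*(a-b)[1::-1])))
p,R=st(); d=R.T@(top-p)*1000; print('top in tool',d.round(1))
E
```

```text
top [ 0.4911 -0.2815  0.081 ]
[ 0.4391 -0.2743  0.071 ] [ 0.5461 -0.2894  0.071 ] [ 0.4926 -0.2818  0.071 ] 0.10812410618349722 171.9679741480792
top in tool [102.7   1.9  22.1]
```

```bash
python3 -m pendant '[[30,1.9,22,-0.2],[35,0,0,0],[35,0,0,0],[25,0,0,0],[0,0,0,0]]' 0.1; python3 - <<'E'
from h import *
show(); f=save('wrist','w4'); go([.4911,-.2817,.045],81.95)
E
```

```text
clock: 4.68
position: [0.4899, -0.2808, 0.0569]
tool_rot: [2.945, 1.568, 2.805]
force: [-0.7, 0.2, 0.5]
grip_width: 0.0469
t 4.67 p [ 489.9 -280.8   56.9] yyaw 82.03 tilt [-0.15  0.05] q7 109.4 F [-0.7  0.2  0.5] M [ 0.023 -0.02   0.05 ] w 46.9
shift now-axes [13.1 -0.4  0.7] turn 0.08996935017304963
```

View pics/w4.png

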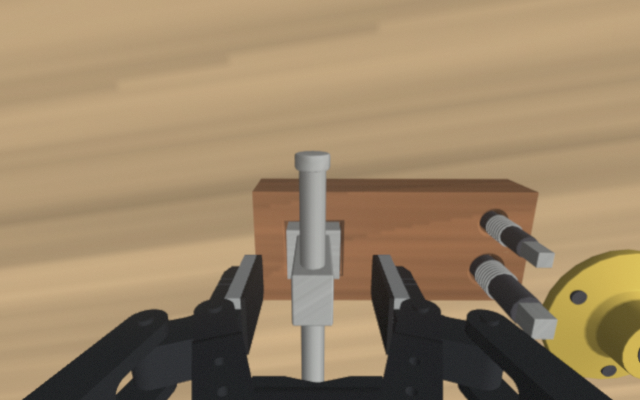

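```bash
python3 -m pendant '[[13,-1,0.7,0],[0,0,0,0]]' ; python3 -m pendant '[[0,0,0,0],[0,0,0,0],[0,0,0,0],[0,0,0,0]]' -1 80;  python3 - <<'E'
from h import *
show()
E
```

```text
clock: 4.97
position: [0.4911, -0.2824, 0.0449]
tool_rot: [-2.832, 1.571, -2.971]
force: [0.6, -0.3, -0.1]
grip_width: 0.0472
clock: 5.48
position: [0.4913, -0.2824, 0.0456]
tool_rot: [-0.132, 1.57, -0.27]
force: [-1.6, 0.2, 5.7]
grip_width: 0.0148
t 5.47 p [ 491.3 -282.4   45.6] yyaw 82.09 tilt [ 0.03 -0.01] q7 109.6 F [-1.6  0.2  5.7] M [0.325 0.279 0.023] w 14.8
```

```bash
python3 -m pendant '[[-10,0,0,0],[-10,0,0,0],[-30,0,0,0],[-40,0,0,0],[-45,0,0,0],[0,0,0,0],[0,0,0,0]]';  python3 - <<'E'
from h import *
show(); f=save('wrist','w5'); save('scene','s5')
c=f['img'][100:400,150:500,::-1]; cv2.imwrite('pics/w5c.png',cv2.resize(c,None,fx=2,fy=2,interpolation=cv2.INTER_CUBIC))
p,R=st(); go([.598,.0404,p[2]],92.3)
for h in [81-64+19,]:
    X=p+np.array([0,0,.036]); print('expected top centre px if centred',proj(f,X), 'end z', p[2]-.026)
E
```

```text
clock: 6.35
position: [0.4909, -0.2822, 0.18]
tool_rot: [2.42, 1.571, 2.282]
force: [-1.1, 1.1, -2.6]
grip_width: 0.0149
t 6.35 p [ 490.9 -282.2  180. ] yyaw 82.09 tilt [-0.    0.01] q7 108.9 F [-1.1  1.1 -2.6] M [ 0.067  0.027 -0.025] w 14.9
shift now-axes [  0.  334.2  62. ] turn -10.207944709927801
expected top centre px if centred [[313.55516929 313.76939494]] end z 0.15316478217841079
```

View pics/w5c.png

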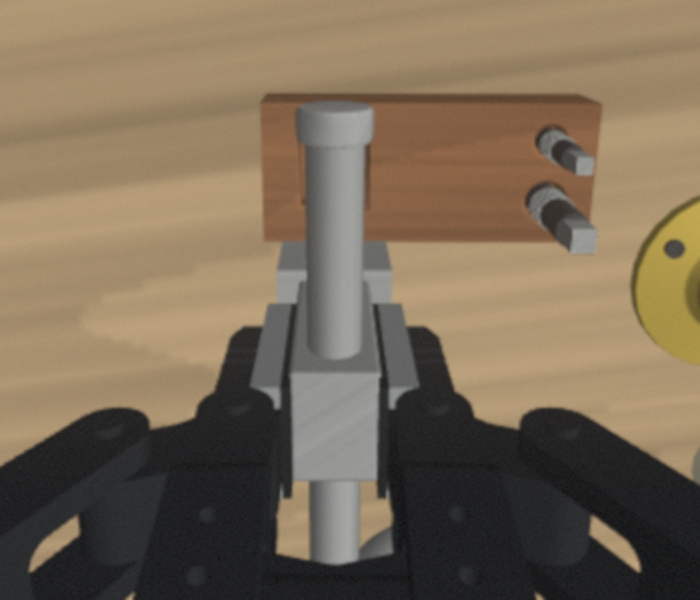

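View pics/s5.png

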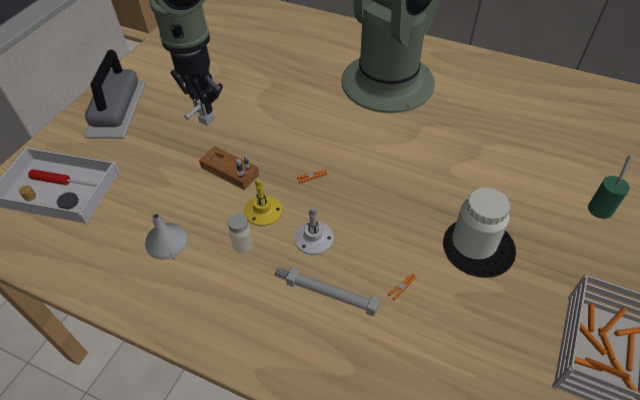

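```bash
python3 -m pendant '[[0,42,7.7,0],[0,42,7.7,0],[0,42,7.7,0],[0,42,7.7,0],[0,42,7.7,0],[0,42,7.7,0],[0,42,7.7,0],[0,39.6,7.6,0],[0,0,0,-5],[0,0,0,-5.2],[0,0,0,0],[0,0,0,0]]';  python3 - <<'E'
from h import *
show(); go([.5974,.0399,.15],92.3)
E
```

```text
clock: 7.95
position: [0.5977, 0.0394, 0.1796]
tool_rot: [-3.03, 1.57, -2.992]
force: [0.8, -0.7, -3.4]
grip_width: 0.0151
t 7.95 p [597.7  39.4 179.6] yyaw 92.15 tilt [-0.05 -0.01] q7 82.9 F [ 0.8 -0.7 -3.4] M [ 0.015 -0.023  0.023] w 15.1
shift now-axes [29.6  0.5 -0.3] turn -0.1496022841652973
```

```bash
python3 -m pendant '[[17,0,0,0],[17,0,0,0],[0,0,0,0]]';  python3 - <<'E'
from h import *
show(); a=save('scene','s6');b=save('top','t6')
A=cv2.resize(a['img'][180:260,270:360,::-1],None,fx=4.4,fy=4.4,interpolation=cv2.INTER_CUBIC)
B=cv2.resize(b['img'][150:230,275:365,::-1],None,fx=4.4,fy=4.4,interpolation=cv2.INTER_CUBIC)
cv2.imwrite('pics/st6.png',np.hstack([A,B]))
E
```

```text
clock: 8.32
position: [0.5969, 0.0395, 0.144]
tool_rot: [-3.032, 1.568, -2.993]
force: [0.4, -0.3, -2.6]
grip_width: 0.015
t 8.32 p [596.9  39.5 144. ] yyaw 92.28 tilt [-0.19 -0.03] q7 82.9 F [ 0.4 -0.3 -2.6] M [ 0.056 -0.018  0.048] w 15.0
```

View pics/st6.png

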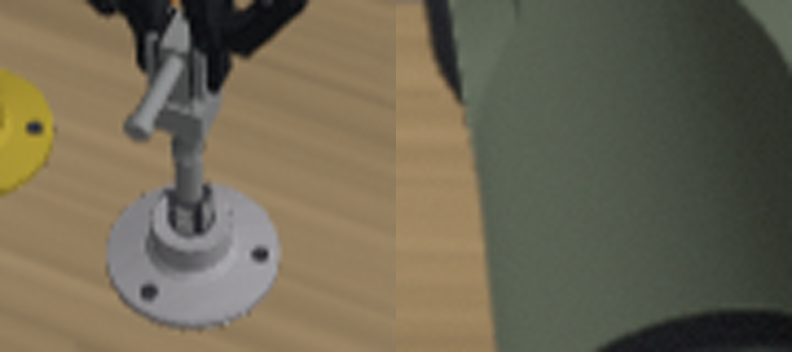

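```bash
python3 -m pendant '[[3,0.3,0,0],[3,0,0,0],[2,0,0,0],[2,0,0,0],[1,0,0,0],[0,0,0,0]]';  python3 - <<'E'
from h import *
show()
E
```

```text
clock: 9.18
position: [0.5979, 0.0399, 0.135]
tool_rot: [-2.785, 1.571, -2.745]
force: [0.4, 0.1, -3.4]
grip_width: 0.0152
t 9.18 p [597.9  39.9 135. ] yyaw 92.29 tilt [-0.01 -0.  ] q7 82.9 F [ 0.4  0.1 -3.4] M [ 0.006 -0.016  0.041] w 15.2
```

```bash
python3 -m pendant '[[2,0,0,0],[2,0,0,0],[2,0,0,0],[0,0,0,0]]';  python3 - <<'E'
from h import *
show()
E
python3 -m pendant '[[2,0,0,0],[2,0,0,0],[0,0,0,0]]';  python3 - <<'E'
from h import *
show()
E
```

```text
clock: 9.68
position: [0.5979, 0.0399, 0.1289]
tool_rot: [-2.879, 1.571, -2.839]
force: [-0.3, 0.7, -3.0]
grip_width: 0.0148
t 9.68 p [597.9  39.9 128.9] yyaw 92.29 tilt [-0.01 -0.  ] q7 82.9 F [-0.3  0.7 -3. ] M [ 0.011 -0.049  0.004] w 14.8
clock: 10.05
position: [0.5979, 0.0399, 0.125]
tool_rot: [-2.92, 1.571, -2.88]
force: [1.2, 0.2, -2.6]
grip_width: 0.0155
t 10.05 p [597.9  39.9 125. ] yyaw 92.29 tilt [-0.01 -0.  ] q7 82.9 F [ 1.2  0.2 -2.6] M [-0.004 -0.05  -0.01 ] w 15.5
```

```bash
python3 -m pendant '[[2,0,0,0],[2,0,0,0],[0,0,0,0]]';  python3 - <<'E'
from h import *
show()
E
python3 -m pendant '[[1,0,0,0],[0,0,0,0]]';  python3 - <<'E'
from h import *
show()
E
```

```text
clock: 10.42
position: [0.5979, 0.0399, 0.1209]
tool_rot: [-2.858, 1.571, -2.818]
force: [-0.2, 0.3, -2.1]
grip_width: 0.0149
t 10.43 p [597.9  39.9 120.9] yyaw 92.29 tilt [-0.01 -0.  ] q7 82.9 F [-0.2  0.3 -2.1] M [ 0.013 -0.023  0.009] w 14.9
clock: 10.68
position: [0.5979, 0.0399, 0.12]
tool_rot: [-3.042, 1.571, -3.002]
force: [-0.2, -0.1, -2.4]
grip_width: 0.0149
t 10.68 p [597.9  39.9 120. ] yyaw 92.29 tilt [-0.01 -0.  ] q7 82.9 F [-0.2 -0.1 -2.4] M [ 0.083 -0.069  0.018] w 14.9
```

```bash
python3 -m pendant '[[0.7,0,0,0],[0,0,0,0]]';  python3 - <<'E'
from h import *
show()
E
python3 -m pendant '[[0.7,0,0,0],[0,0,0,0]]';  python3 - <<'E'
from h import *
show()
E
```

```text
clock: 10.92
position: [0.5979, 0.0399, 0.1194]
tool_rot: [-2.406, 1.571, -2.366]
force: [0.8, 0.2, -3.6]
grip_width: 0.0154
t 10.93 p [597.9  39.9 119.4] yyaw 92.29 tilt [-0. -0.] q7 82.9 F [ 0.8  0.2 -3.6] M [-0.     0.058  0.017] w 15.4
clock: 11.18
position: [0.5979, 0.0399, 0.1187]
tool_rot: [2.774, 1.571, 2.814]
force: [-1.0, 0.6, -2.3]
grip_width: 0.0151
t 11.18 p [597.9  39.9 118.7] yyaw 92.29 tilt [-0.  0.] q7 82.9 F [-1.   0.6 -2.3] M [-0.01  -0.007  0.023] w 15.1
```

```bash
for i in 1; do python3 -m pendant '[[0.7,0,0,0],[0,0,0,0]]' | grep force; python3 -m pendant '[[0.7,0,0,0],[0,0,0,0]]' | grep force;  python3 - <<'E'
from h import *
show()
E
done
```

```text
force: [-2.8, 0.5, 7.1]
force: [-5.8, 0.4, 16.0]
t 11.68 p [598.3  39.9 118.4] yyaw 92.28 tilt [0.06 0.01] q7 82.9 F [-5.8  0.4 16. ] M [-0.129  1.288 -0.002] w 15.1
```

```bash
python3 -m pendant '[[-1.1,0,0,0],[0,0,0,0]]' | grep force; python3 -m pendant '[[0,0,0,10],[0.07,0,0,10],[0.07,0,0,10],[0.07,0,0,10],[0,0,0,0]]' | grep force;  python3 - <<'E'
from h import *
show()
E
```

```text
force: [-0.8, -0.2, 3.7]
force: [1.0, -4.0, 4.6]
t 12.55 p [598.3  39.5 118.3] yyaw 52.34 tilt [ 0.04 -0.06] q7 51.0 F [ 1.  -4.   4.6] M [-0.991 -0.041  0.043] w 14.6
```

```bash
python3 -m pendant '[[0.07,0,0,10],[0.07,0,0,10],[0.07,0,0,10],[0.07,0,0,10]]' | grep force;  python3 - <<'E'
from h import *
show()
E
python3 -m pendant '[[0.07,0,0,10],[0.07,0,0,10],[0.07,0,0,10],[0.07,0,0,10]]' | grep force;  python3 - <<'E'
from h import *
show(); save('scene','s7')
f=load('s7')
cv2.imwrite('pics/s7c.png',cv2.resize(f['img'][160:270,240:380,::-1],None,fx=5,fy=5,interpolation=cv2.INTER_CUBIC))
E
```

```text
force: [-2.6, -5.3, 5.4]
t 13.05 p [598.   39.2 118.1] yyaw 12.23 tilt [ 0.01 -0.04] q7 19.5 F [-2.6 -5.3  5.4] M [-1.104  0.603  0.167] w 15.0
force: [-4.1, -3.9, 7.2]
t 13.55 p [597.6  39.2 117.8] yyaw -27.78 tilt [-0.05 -0.02] q7 -11.9 F [-4.1 -3.9  7.2] M [-1.076  1.219  0.16 ] w 14.9
```

View pics/s7c.png

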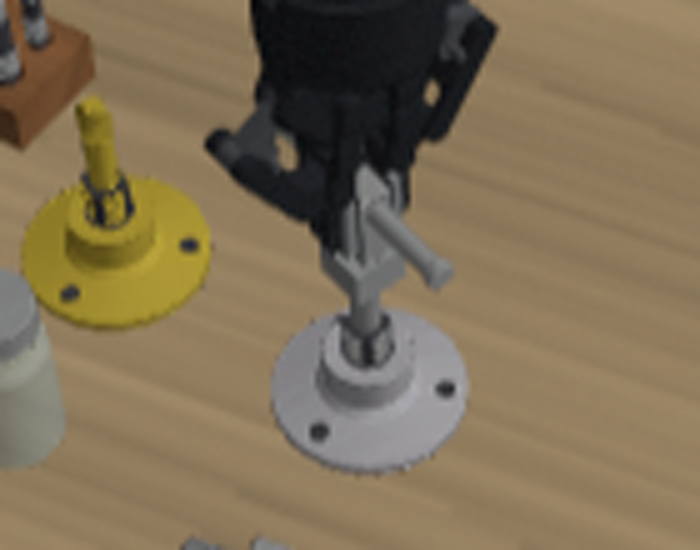

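```bash
python3 -m pendant '[[0.03,0,0,10],[0.06,0,0,10],[0.06,0,0,10],[0.06,0,0,10],[0.06,0,0,10],[0.06,0,0,10],[0.03,0,0,5]]' | grep force;  python3 - <<'E'
from h import *
show()
E
python3 -m pendant '[[0,0,0,0],[0,0,0,0]]' | grep force;  python3 - <<'E'
from h import *
show()
E
```

```text
force: [-7.9, -0.4, 14.0]
t 14.47 p [597.3  39.7 117.3] yyaw -92.68 tilt [-0.11  0.  ] q7 -63.4 F [-7.9 -0.4 14. ] M [-0.298  1.832  0.153] w 15.2
force: [-7.0, -1.9, 13.8]
t 14.72 p [597.3  39.6 117.3] yyaw -92.44 tilt [-0.11  0.01] q7 -63.2 F [-7.  -1.9 13.8] M [-0.301  1.712  0.078] w 15.0
```

```bash
python3 -m pendant '[[-0.5,0,0,-5],[0,0,0,-4],[0,0,0,-3],[-0.03,0,0,-5],[-0.07,0,0,-10]]' | grep force;  python3 - <<'E'
from h import *
show()
E
python3 -m pendant '[[-0.07,0,0,-10],[-0.07,0,0,-10],[-0.07,0,0,-10],[-0.07,0,0,-10],[-0.07,0,0,-10],[-0.07,0,0,-10],[-0.07,0,0,-10],[-0.04,0,0,-5]]' | grep force;  python3 - <<'E'
from h import *
show()
E
```

```text
force: [-4.5, -3.2, 1.6]
t 15.35 p [597.2  39.5 117.5] yyaw -65.2 tilt [-0.11 -0.03] q7 -41.3 F [-4.5 -3.2  1.6] M [-0.902  1.085 -0.132] w 15.2
force: [0.3, -3.5, -3.0]
t 16.35 p [597.8  39.2 118.1] yyaw 9.78 tilt [-0.02 -0.03] q7 17.7 F [ 0.3 -3.5 -3. ] M [-0.992 -0.162 -0.203] w 15.2
```

```bash
python3 -m pendant '[[0.3,0,0,6],[0,0,0,6],[0.07,0,0,10],[0.07,0,0,10],[0.07,0,0,10],[0.07,0,0,10],[0.07,0,0,10],[0.07,0,0,10],[0.07,0,0,10],[0.07,0,0,10],[0.07,0,0,10]]' | grep force;  python3 - <<'E'
from h import *
show()
E
python3 -m pendant '[[-0.2,0,0,0],[0,0,0,0]]' | grep force;  python3 - <<'E'
from h import *
o=show(); save('wrist','w8'); print(np.degrees(o['qpos']).round(1))
E
```

```text
force: [-6.9, -1.4, 8.3]
t 17.73 p [597.2  39.6 117.4] yyaw -92.77 tilt [-0.11  0.01] q7 -63.4 F [-6.9 -1.4  8.3] M [-0.491  1.645  0.153] w 14.8
force: [-5.2, -2.1, 7.5]
t 17.98 p [597.2  39.7 117.3] yyaw -92.44 tilt [-0.12 -0.01] q7 -63.1 F [-5.2 -2.1  7.5] M [-0.378  1.327  0.003] w 14.7
[-40.4  46.8  49.4 102.8 -44.5  52.2 -63.1]
```

View pics/w8.png

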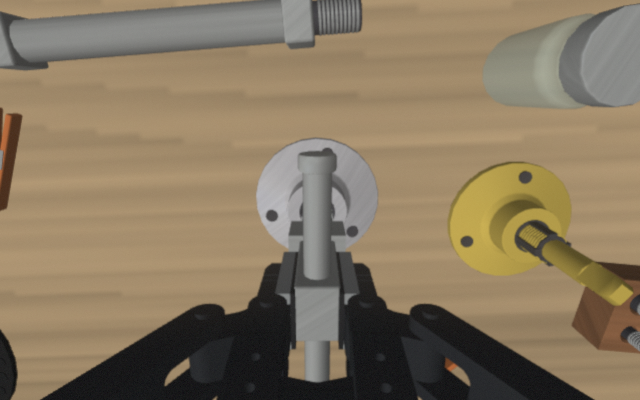

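```bash
python3 -m pendant '[[0,0,0,0],[0,0,0,0],[0,0,0,0]]' 0.2 | tail -2; python3 -m pendant '[[-10,0,0,0],[-20,0,0,0],[-20,0,0,0],[-5,0,0,0],[0,0,0,-10.6],[0,0,0,-10.6],[0,0,0,-10.6],[0,0,0,-10.6],[0,0,0,-10.6],[0,0,0,-10.6],[0,0,0,-10.6],[0,0,0,-10.6]]' | grep force;  python3 -m pendant '[[0,0,0,-10.6],[0,0,0,-10.6],[0,0,0,-10.6],[0,0,0,-10.6],[0,0,0,-10.6],[0,0,0,-10.6],[0,0,0,-10.6],[0,0,0,-10.4],[0,0,0,-10.4],[0,0,0,0]]'; python3 - <<'E'
from h import *
o=show(); f=save('wrist','w9'); print(np.degrees(o['qpos']).round(1)); save('scene','s9')
E
```

```text
force: [1.1, 0.1, -0.8]
grip_width: 0.0512
force: [0.1, 0.5, -0.0]
clock: 21.15
position: [0.5979, 0.0396, 0.1728]
tool_rot: [2.209, 1.571, 2.157]
force: [0.5, 0.3, -0.1]
grip_width: 0.0514
t 21.15 p [597.9  39.6 172.8] yyaw 87.02 tilt [-0.    0.01] q7 80.8 F [ 0.5  0.3 -0.1] M [0.004 0.008 0.017] w 51.4
[-13.2  31.5   5.4  99.2  -3.7  49.5  80.8]
```

View pics/w9.png

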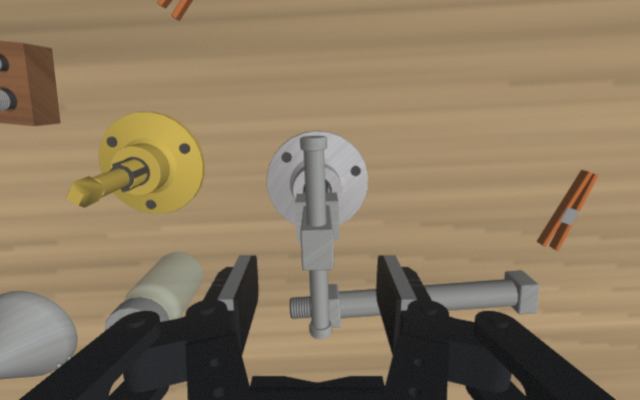

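```bash
python3 - <<'E'
from h import *
f=load('w9'); g=f['img'].astype(int); sat=g.max(2)-g.min(2); m=(sat<25)&(g.max(2)>110)
for r in [140,145,155,165,172,280,285,322,328]:
    c=np.where(m[r,300:335])[0]+300; print(r,c.min(),c.max(),c.mean())
E
python3 - <<'E'
from h import *
import cv2
f=load('w9'); cv2.imwrite('pics/w9c.png',cv2.resize(f['img'][125:345,270:370,::-1],None,fx=2.7,fy=2.7,interpolation=cv2.INTER_CUBIC))
for a,b in [((314,150),(319.5,300))]:
    A=onz(f,a,.1434);B=onz(f,b,.1434); d=A-B; print(np.degrees(np.arctan2(d[1],d[0])))
E
```

```text
140 307 334 320.5
145 300 334 319.7931034482759
155 300 334 319.17241379310343
165 300 334 319.17241379310343
172 301 334 319.3103448275862
280 315 327 321.0
285 315 327 321.0
322 316 334 324.77777777777777
328 317 331 324.0
178.9968672045218
```

View pics/w9c.png

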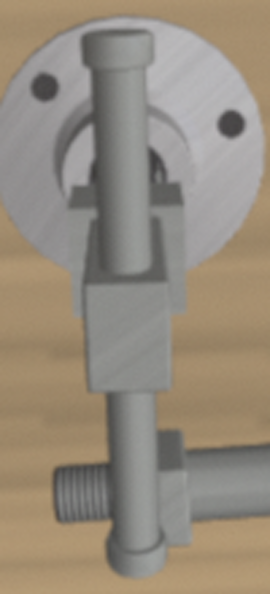

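```bash
python3 -m pendant '[[20,0,-0.3,-1],[20,0,0,0],[10,0,0,0],[4.7,0,0,0],[0,0,0,0]]' | grep -E "pos|force"; python3 -m pendant '[[0,0,0,0],[0,0,0,0],[0,0,0,0]]' -1 80 | tail -2; python3 - <<'E'
from h import *
show()
E
```

```text
position: [0.5978, 0.0399, 0.1181]
force: [-0.1, 0.0, 0.1]
force: [-1.8, -0.2, 5.3]
grip_width: 0.0148
t 22.25 p [597.9  39.8 118.6] yyaw 88.07 tilt [ 0.04 -0.  ] q7 82.0 F [-1.8 -0.2  5.3] M [-0.176  0.277  0.034] w 14.8
```

```bash
python3 -m pendant '[[0.07,0,0,10],[0.07,0,0,10],[0.07,0,0,10],[0.07,0,0,10],[0.07,0,0,10],[0.07,0,0,10],[0.07,0,0,10],[0.07,0,0,10],[0.07,0,0,10]]' | grep force;  python3 - <<'E'
from h import *
show()
E

```

```text
force: [-3.3, -1.4, 5.5]
t 23.38 p [597.8  39.6 117.9] yyaw -2.25 tilt [ 0.03 -0.  ] q7 10.8 F [-3.3 -1.4  5.5] M [-0.538  0.679  0.173] w 15.0
```

```bash
python3 -m pendant '[[-0.2,0,0,-6],[0,0,0,-6],[-0.07,0,0,-10],[-0.07,0,0,-10],[-0.07,0,0,-10],[-0.07,0,0,-10],[-0.07,0,0,-10],[-0.07,0,0,-10],[-0.07,0,0,-10],[-0.07,0,0,-10],[-0.07,0,0,-10]]' | grep force;  python3 - <<'E'
from h import *
show()
E

```

```text
force: [-1.4, -0.2, 0.6]
t 24.75 p [597.8  39.8 118.6] yyaw 100.39 tilt [ 0.03 -0.  ] q7 91.8 F [-1.4 -0.2  0.6] M [-0.152  0.21  -0.209] w 14.9
```

```bash
cat > chk.py <<'E'
from h import *
import sys
o=show(); sys.exit(1 if o['moment'][2]>0.24 else 0)
E
python3 -m pendant '[[0.1,0,0,6],[0,0,0,6],[0.07,0,0,10],[0.07,0,0,10],[0.07,0,0,10],[0.07,0,0,10],[0.07,0,0,10],[0.07,0,0,10],[0.07,0,0,10],[0.07,0,0,10],[0.07,0,0,10]]' | grep force;  python3 chk.py && python3 -m pendant '[[0.01,0,0,2],[0.02,0,0,2]]' | grep force;  python3 chk.py
```

```text
force: [-2.6, -2.7, 4.1]
t 26.12 p [597.7  39.6 118. ] yyaw -2.25 tilt [ 0.03 -0.01] q7 10.8 F [-2.6 -2.7  4.1] M [-0.536  0.564  0.145] w 15.0
force: [-3.0, -2.9, 5.8]
t 26.38 p [597.7  39.6 117.9] yyaw -5.98 tilt [ 0.02 -0.01] q7 7.8 F [-3.  -2.9  5.8] M [-0.534  0.554  0.152] w 14.5
```

```bash
python3 -m pendant '[[0.02,0,0,2],[0.02,0,0,2]]' >/dev/null;  python3 chk.py && python3 -m pendant '[[0.01,0,0,2],[0.01,0,0,2]]' >/dev/null;  python3 chk.py && python3 -m pendant '[[0.01,0,0,2],[0.01,0,0,2]]' >/dev/null;  python3 chk.py && python3 -m pendant '[[0.01,0,0,2],[0.01,0,0,2]]' >/dev/null;  python3 chk.py
```

```text
t 26.62 p [597.7  39.6 117.9] yyaw -9.98 tilt [ 0.02 -0.  ] q7 4.7 F [-3.2 -2.6  5.5] M [-0.535  0.57   0.135] w 15.1
t 26.88 p [597.7  39.6 117.9] yyaw -13.98 tilt [ 0.02 -0.  ] q7 1.6 F [-2.3 -2.1  6.1] M [-0.511  0.624  0.151] w 14.8
t 27.12 p [597.7  39.6 117.8] yyaw -17.98 tilt [ 0.01 -0.  ] q7 -1.6 F [-2.7 -2.   6.2] M [-0.528  0.541  0.144] w 15.2
t 27.38 p [597.7  39.6 117.8] yyaw -21.98 tilt [ 0.01 -0.  ] q7 -4.7 F [-3.2 -2.   5.7] M [-0.555  0.668  0.222] w 15.0
```

```bash
python3 -m pendant '[[0.01,0,0,1]]' >/dev/null;  python3 chk.py; python3 - <<'E'
from h import *
save('scene','s10'); show()
E
```

```text
t 27.5 p [597.7  39.6 117.8] yyaw -22.96 tilt [ 0.01 -0.01] q7 -5.5 F [-2.7 -1.7  6.8] M [-0.555  0.599  0.153] w 14.7
t 27.55 p [597.7  39.6 117.8] yyaw -23.01 tilt [ 0.01 -0.  ] q7 -5.5 F [-2.1 -1.2  7.1] M [-0.527  0.671  0.11 ] w 15.0
```

Noise: the moment is back at drag level, so I'll continue.

```bash
python3 -m pendant '[[0.01,0,0,1.5],[0.01,0,0,1.5]]' >/dev/null;  python3 chk.py && python3 -m pendant '[[0.02,0,0,1.5],[0.02,0,0,1.5]]' >/dev/null;  python3 chk.py && python3 -m pendant '[[0.01,0,0,1.5],[0.02,0,0,1.5]]' >/dev/null;  python3 chk.py && python3 -m pendant '[[0.01,0,0,1.5],[0.02,0,0,1.5]]' >/dev/null;  python3 chk.py
```

```text
t 27.8 p [597.7  39.6 117.8] yyaw -25.96 tilt [0.01 0.  ] q7 -7.8 F [-2.  -1.9  6.1] M [-0.493  0.613  0.171] w 15.2
t 28.05 p [597.7  39.6 117.7] yyaw -28.96 tilt [ 0.01 -0.  ] q7 -10.2 F [-3.6 -3.1  7.4] M [-0.539  0.725  0.15 ] w 14.8
t 28.3 p [597.7  39.6 117.7] yyaw -31.96 tilt [ 0.01 -0.  ] q7 -12.5 F [-2.2 -2.1  7. ] M [-0.584  0.726  0.23 ] w 15.3
t 28.55 p [597.7  39.6 117.7] yyaw -34.96 tilt [0.02 0.  ] q7 -14.9 F [-2.7 -1.1  7.5] M [-0.542  0.698  0.235] w 15.0
```

```bash
python3 chk.py && python3 -m pendant '[[0.01,0,0,1.5],[0.01,0,0,1.5]]' >/dev/null;  python3 chk.py && python3 -m pendant '[[0.02,0,0,1.5],[0.02,0,0,1.5]]' >/dev/null;  python3 chk.py && python3 -m pendant '[[0.01,0,0,1.5],[0.02,0,0,1.5]]' >/dev/null;  python3 chk.py && python3 -m pendant '[[0.01,0,0,1.5],[0.02,0,0,1.5]]' >/dev/null;  python3 chk.py
```

```text
t 28.55 p [597.7  39.6 117.7] yyaw -34.96 tilt [0.02 0.  ] q7 -14.9 F [-2.7 -1.1  7.5] M [-0.542  0.698  0.235] w 15.0
t 28.8 p [597.7  39.6 117.7] yyaw -37.94 tilt [ 0.02 -0.  ] q7 -17.3 F [-3.5 -2.2  7.3] M [-0.525  0.736  0.47 ] w 14.9
t 28.8 p [597.7  39.6 117.7] yyaw -37.94 tilt [ 0.02 -0.  ] q7 -17.3 F [-3.5 -2.2  7.3] M [-0.525  0.736  0.47 ] w 14.9
t 28.8 p [597.7  39.6 117.7] yyaw -37.94 tilt [ 0.02 -0.  ] q7 -17.3 F [-3.5 -2.2  7.3] M [-0.525  0.736  0.47 ] w 14.9
t 28.8 p [597.7  39.6 117.7] yyaw -37.94 tilt [ 0.02 -0.  ] q7 -17.3 F [-3.5 -2.2  7.3] M [-0.525  0.736  0.47 ] w 14.9
```

The torque climbed from 0.15 through 0.23 to 0.47 N m within 6 degrees, so the tap has bottomed. I'm stopping here and releasing.

```bash
python3 -m pendant '[[0,0,0,0],[0,0,0,0],[0,0,0,0]]' 0.2 | tail -2; python3 chk.py; python3 -m pendant '[[-10,0,0,0],[-20,0,0,0],[-25,0,0,0],[-30,0,0,0],[-30,0,0,0],[0,0,0,0],[0,0,0,0]]' | grep force; python3 - <<'E'
from h import *
show(); f=save('wrist','w11'); s=save('scene','s11')
A=cv2.resize(s['img'][150:270,230:390,::-1],None,fx=4.5,fy=4.5,interpolation=cv2.INTER_CUBIC); cv2.imwrite('pics/s11c.png',A)
E
```

```text
force: [0.4, -0.7, 0.1]
grip_width: 0.0513
t 29.18 p [597.7  40.  117.1] yyaw -37.89 tilt [0.   0.01] q7 -17.2 F [ 0.4 -0.7  0.1] M [-0.009 -0.013  0.038] w 51.3
force: [0.7, -0.4, 0.7]
t 30.05 p [597.5  40.1 232.5] yyaw -37.9 tilt [0.02 0.02] q7 -22.5 F [ 0.7 -0.4  0.7] M [-0.029  0.037  0.007] w 51.3
```

View pics/w11.png

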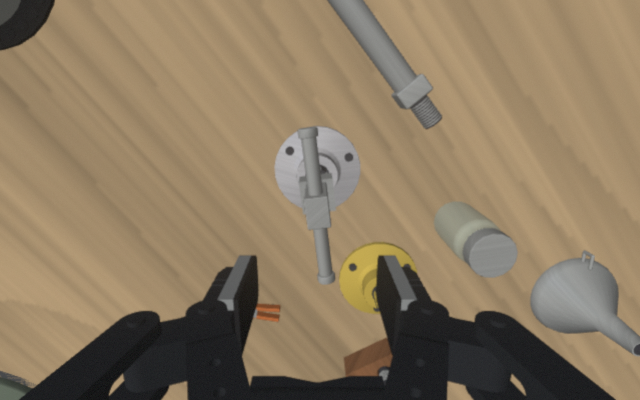

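View pics/s11c.png

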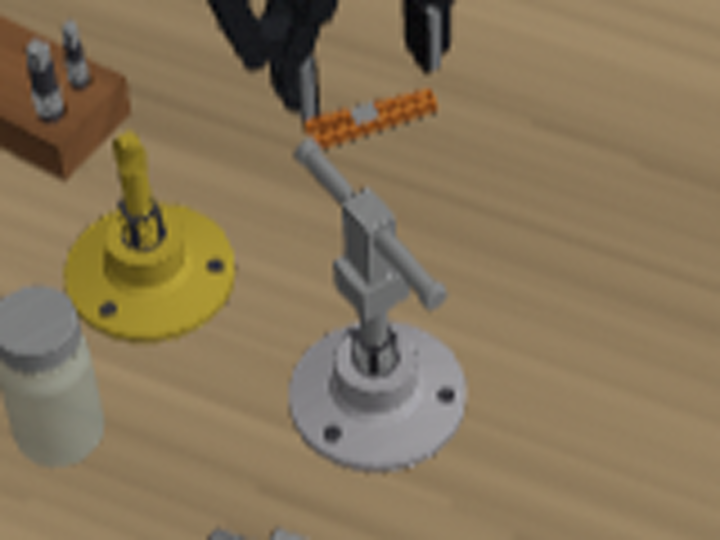

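The wrench stands upright on the silver tap, in w11 bar (307,132)-(325,280), and the other things look unmoved. I'm handing it in.

```bash
python3 - <<'E'
from h import *
f=load('w11'); A=onz(f,(307,132),.1425);B=onz(f,(325.5,279),.1425); d=A-B; print('wrench y yaw',np.degrees(np.arctan2(d[1],d[0]))-90, 'centre',((A+B)/2).round(4))
a=load('scene0')['img'].astype(int);b=load('s11')['img'].astype(int); m=(abs(a-b).max(2)>40).astype(np.uint8)
n,l,s,c=cv2.connectedComponentsWithStats(m); print([list(x) for x in s[1:] if x[4]>15])
print(job_done())
E
```

```text
wrench y yaw -31.05726431651707 centre [0.5981 0.0402 0.1425]
[[np.int32(250), np.int32(0), np.int32(107), np.int32(177), np.int32(10400)], [np.int32(362), np.int32(0), np.int32(7), np.int32(7), np.int32(32)], [np.int32(378), np.int32(0), np.int32(25), np.int32(21), np.int32(322)], [np.int32(411), np.int32(3), np.int32(15), np.int32(19), np.int32(84)], [np.int32(358), np.int32(20), np.int32(4), np.int32(12), np.int32(34)], [np.int32(596), np.int32(58), np.int32(44), np.int32(61), np.int32(1211)], [np.int32(217), np.int32(134), np.int32(9), np.int32(8), np.int32(16)], [np.int32(196), np.int32(145), np.int32(27), np.int32(18), np.int32(203)], [np.int32(298), np.int32(181), np.int32(10), np.int32(12), np.int32(18)], [np.int32(296), np.int32(184), np.int32(11), np.int32(11), np.int32(23)], [np.int32(306), np.int32(192), np.int32(11), np.int32(18), np.int32(100)], [np.int32(313), np.int32(202), np.int32(12), np.int32(16), np.int32(41)], [np.int32(304), np.int32(208), np.int32(10), np.int32(11), np.int32(40)], [np.int32(312), np.int32(226), np.int32(4), np.int32(7), np.int32(21)]]
the job is handed in; nothing more can be done
None
```

I fitted the T-wrench over the silver flange's tap, chased the thread until the tap bottomed, and handed the job in at about 30 s. No verdict was reported.

- **Strokes:** each was half a turn forward and a quarter back, allowing for the socket's play. I re-gripped the wrench half a turn round midway through the second forward stroke.
- **Bottom:** on the third forward stroke the torque rose from about 0.15 to 0.23, then to 0.47 N m, within a few degrees. I stopped there, below the 0.6 N m limit, at roughly 0.83 to 0.86 turn by my count, and let go. The last 3-degree step took it from 0.235 to 0.47, so I stopped later than I meant to; I was aiming for about 0.25.
- **Last checks:** the wrench stands upright on the tap with the gripper clear above it. Before-and-after scene pictures differ only at the arm, the wrench's old and new places and the tap.
- **Disagreements:** the torque readings were noisy; one early reading of 0.22 proved false when the next was back at drag. After release the wrench bar sat about 7 degrees back from where I stopped, which fits the load springing back plus socket play. I did not measure the tap's own angle or depth afterwards.

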